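# Let down the wound spring of a casting centrifuge drive

## Robot

A 6-joint arm with a two-finger parallel gripper is mounted at the origin on the work surface. World frame = base frame: x ahead of the robot, y to its left, z up, the work surface at z = 0. Lengths are in m, angles in rad, forces in N, time in s.
With the tool pointing down it reaches from about 0.3 to 0.775 m from the base axis. Payload 14.6 kg.
Tool frame: the origin (TCP) lies at the very end of the fingers, on their centre line; the grasp point (between the pads) lies 19 mm behind it (ctrl.hold_point_z is the z of the grasp point in the tool frame, in m); z points along the fingers, y is the direction in which the jaws open and shut (so a half turn about z gives the same grasp; the last joint's range is limited). The gripper opens to 94 mm and grips with 3 to 60 N. Pads are 16 mm wide; open, the fingers measure 119 mm over their backs; the gripper's body (75 mm by 177 mm) begins 78 mm behind the grasp point.
Start: joints at [-1.336, 0.3, 1.521, -0, 1.321, -0.067], TCP at [0.163, -0.525, 0.205] pointing down, gripper open.
Joint ranges: [-3.03, 3.03], [-0.79, 2.21], [0.23, 2.52], [-1.04, 4.18], [0, 3.07], [-2.55, 2.55]. Speed limits (rad/s): [2.22, 2.22, 2.57, 3.14, 3.14, 3.14].

## Interface

Orientations are given as [roll, pitch, yaw] about the fixed x, y, z axes, in that order (R = Rz(yaw) Ry(pitch) Rx(roll)).
In Python, from station import ctrl, cams, hand_in gives the robot as it stands.
- The arm moves only by the tool servo_tool, never from a script. Its argument "rows" is a list of rows, each a list of 7 numbers: the shift along the world's x, y, z in m, then the turn, a rotation vector about the world's x, y, z in rad, then the gripper command: -1 is shut, 1 is fully open, values between are in proportion. A call has exactly 8 rows; each row is the pose to reach, as a shift and turn from the pose measured when the call began; what a row does not reach only later rows make up. A row lasts 1/12 s, in which the tool goes at most 41.7 mm and 7.16 degrees, less where a joint would pass 70% of its speed; a pose out of reach is approached as far as the arm can. A call with a gripper value outside its range is refused whole. The fingers move at their own pace and stop on an object; "newtons" is the grip in N (left out, the last holds). Time passes only in rows, so rows that repeat a pose let the fingers close, or fill a call up. It gives the time, the measured TCP pose, the force and the opening at its end, in the units of the state.
- ctrl.get_obs(): the state, without advancing time (a new reading comes with each control period).
- cams.camera(name): name is "side" or "top"; returns a dict with "image" (480x640x3 uint8, red, green, blue), "depth" (480x640 float32, m along the optical axis (not along the pixel's ray), 0 where there is no reading), "fx", "fy", "cx", "cy" (pixels), "rvec" (rotation vector, rad) and "tvec" (3), from world to camera coordinates, as OpenCV has them. Camera axes: x right, y down, z forward; pixel columns grow to the right and rows downward; lengths in m; the calibration is good to about 2 mm. A picture is of the moment at which its call begins.
- hand_in(): hands the job in, once; it reports no verdict.
Trained networks look in a picture, given as the dict that the camera call returned (one of the last four; its "shot" number tells which), for a name from the list of things; names that differ only in an ending like _2 or _b are one class to them, and where a whole thing is asked for, a point or a joint stands for the part that bears it (a point fixed in the world has none). Each returns a list of dicts, best first, with "p" (0 to 1); they miss things now and then, are a little off and sometimes report something else, mostly with a low value. They report only what shows in the picture. A call takes as long as a camera call.
- cams.spot_in(picture, name): "box" ([left, top, right, bottom] as shares, 0 to 1, of the picture: columns of its width, rows of its height, round what is visible of it).
- cams.place_of(picture, name): "at" ([column, row] as shares, 0 to 1, of the picture: columns of its width, rows of its height: a listed point, or the origin of a listed thing).
The state is a dict: "time_s": time; "qpos": joint angles; "joint_vel": joint speeds; "tau": joint torques, N m; "ee_pos": TCP position; "eef_rot": TCP orientation; "force": force on the tool from outside, world axes, zero at the start; "moment": the same for the moment, N m; "grip_width": finger opening in m.
Only numpy, scipy, OpenCV 4.12 (cv2) and the standard library are available. Lean on these libraries where they do the work, as an engineer would, in place of code of your own. Each camera call takes 0.05 s, during which the arm holds its last target.

## Task

The casting centrifuge's spring drive has been left wound, held by the pawl in its ratchet wheel. Throw the pawl's lever over to its off stop, wind the crank on just far enough (well under one tooth) for the pawl to spring clear, then, keeping hold, ease the crank gently back all the way until it sits on its rubber rest stop, and let go. Never let the crank spin away, do not crush the rubber buffer, and leave the other things on the bench where they are.

Things in the scene. Friction and masses are not known exactly. Their poses are not given: they have to be found in the camera images.
- drive: Fixed round spring drive of a casting centrifuge (casting arm off): dark foot flange 236 mm across, 12 mm high; grey housing 200 mm across, top 55 mm above the bench. Origin on the bench on the upright drum axis, z up; its x axis gives the machine's yaw (within 0.5 rad of world x). Apart from the crank handle nothing on the machine is higher than 120 mm
- hub (a point): Point on the drum axis, 84 mm above the bench, on top of the steel ratchet wheel (18 teeth, 116 mm across the tips, 64 to 84 mm above the bench). Above it turn a drum with a stop lug and the crank arm (100 to 110 mm high)
- crank (a joint): Angle of crank, drum and wheel, rad, about the drum axis: about 0 at the start (wound, held by the pawl), growing as the mainspring unwinds it, counter-clockwise seen from above. Winding on is clockwise (negative); one tooth is 0.35. Spring torque 0.7 N m wound (9 N at the handle), 0.15 to 0.27 N m near the rest stop (2 to 4 N). Let go, it races; over 2.5 rad/s counts as running away
- crank_grip (a point): Centre of the upright round wooden crank handle, 75 mm from the drum axis, 145 mm above the bench. The handle revolves freely on its pin, is 21 mm thick (25 mm bead at the top) and stands from 112 to 165 mm above the bench, over the crank arm. At the start it is on the drive's +y side
- lever (a joint): Angle of the pawl's throw lever, rad: 0 = on (start), 0.9 = off, against its end stop; turns counter-clockwise seen from above, stays where put, takes 2 to 4 N at its pin. A spring joins it to the pawl: past about 0.6 it pulls the pawl outwards, but the load keeps the pawl pinned in its tooth; it jumps clear once the crank is wound on by 0.05 to 0.1 rad
- lever_pin (a point): 100 mm above the bench on the upright steel pin (12 mm thick, free from 62 to 102 mm above the bench) at the end of the throw lever. In the drive's frame the lever's upright pivot is at x 40, y -65 mm; the pin, 50 mm from it, is at x 65, y -108 mm when on and about x 90, y -72 mm when off
- pawl_nose (a point): Top of the pawl's nose, 80 mm above the bench. In its tooth it is 53 mm from the drum axis (level distance); sprung clear, more than 62 mm
- buffer (a joint): Rest stop: rubber block on a bracket on the housing's +x side, top 101 mm, 54 to 96 mm from the drum axis. Its place round the axis differs and is not reported: the drum's lug meets it at a crank angle between 3.1 and 3.8. Value: how far the rubber is pressed in, m; 0 untouched, about 0.001 with the crank resting on it, crushed over 0.003; 4 N per mm, 62 mm from the axis
- barrel: Bystander: dented aluminium tumbler barrel standing upright, 110 mm across, 117 mm high; origin at the centre of its underside
- dish: Bystander: white ceramic sorting dish, 120 mm across, 28 mm high; origin at the centre of its underside
- blank: Bystander: cast brass ring blank, 25 mm across, 7 mm high, lying flat; origin at the centre of its underside
- burnisher: Bystander: steel burnisher with a wooden handle, 165 mm long along its x axis, 20 mm thick, lying on the bench; origin at its middle, on the bench

How it is judged:
On the way, in this order (a step that is already met when the one before it is completed fails the run):
1. the throw lever is over at off while the loaded pawl still holds the drum (value of joint lever above 0.75 rad and horizontal distance between pawl_nose and hub below 0.058 m and value of joint crank below 0.15 rad), for 0.2 s.
2. the crank is wound on a little and the pawl has sprung clear, the load held in hand (horizontal distance between pawl_nose and hub above 0.062 m and value of joint crank below 0.6 rad), for 0.1 s.
At the end, for the whole second after the job is handed in: The crank is at rest with its lug sitting on the rubber buffer (buffer pressed in by more than 0.3 mm), the throw lever is still over at off (above 0.75 rad) and the pawl is clear of the wheel (nose more than 62 mm from the axis) (value of joint buffer above 0.0003 m and value of joint crank above 3 rad and velocity of joint crank between -0.1 and 0.1 rad/s and value of joint lever above 0.75 rad and horizontal distance between pawl_nose and hub above 0.062 m); the robot touches nothing.
It fails at once if the crank ran away (faster than 2.5 rad/s) (velocity of joint crank above 2.5 rad/s or velocity of joint crank below -2.5 rad/s).
It fails at once if the crank was wound on by a whole tooth (value of joint crank below -0.35 rad).
It fails at once if the rubber buffer was crushed (more than 3 mm) (value of joint buffer above 0.003 m).
It fails at once if a bystander was moved by more than 20 mm (distance of any of barrel, dish, blank, burnisher from where it was at the start of the episode above 0.02 m).
It also fails if it takes over 72 s, if anything falls off the work surface, if the arm or the gripper's body presses on something with over 40 N, if the wrist force passes 120 N, or if a joint passes its speed limit or range.

## Working session

There is one attempt and no reset: what is moved stays moved. The work goes in short steps, Python scripts to look and compute and a tool call to move; the robot and the scene stay as the last step left them, time stands still between calls to the robot, and variables do not carry over. Pictures are saved under pics/ and viewed, and the job is handed in when it is done.

Besides the shell and the picture viewer there is one more tool, called after ">>>" by a JSON object that holds its "fn" and its "kwargs". servo_tool: Moves the arm, as the interface text tells. Its arguments: {"type":"object","properties":{"rows":{"type":"array"},"newtons":{"type":"number"}},"required":["rows"]}

```bash
mkdir -p pics; ls; cat > h.py <<'E'
import numpy as np, cv2
from station import ctrl, cams, hand_in
def cam(n,save=None):
    p=cams.camera(n)
    if save: cv2.imwrite('pics/'+save, p['image'][:,:,::-1])
    return p
def ray(p,at):
    R=cv2.Rodrigues(np.array(p['rvec'],float))[0]; t=np.array(p['tvec'],float).ravel()
    u,v=at[0]*640,at[1]*480
    d=R.T@np.array([(u-p['cx'])/p['fx'],(v-p['cy'])/p['fy'],1.]); o=-R.T@t
    return o,d
def atz(p,at,z):
    o,d=ray(p,at); return o+d*(z-o[2])/d[2]
def proj(p,X):
    R=cv2.Rodrigues(np.array(p['rvec'],float))[0]; t=np.array(p['tvec'],float).ravel()
    c=R@np.array(X)+t; return c[0]/c[2]*p['fx']+p['cx'], c[1]/c[2]*p['fy']+p['cy']
E
python3 - <<'E'
from h import *
np.set_printoptions(precision=4,suppress=True)
print(ctrl.get_obs(), ctrl.hold_point_z)
Z=dict(drive=0,hub=.084,crank_grip=.145,lever_pin=.1,pawl_nose=.08,barrel=0,dish=0,blank=0,burnisher=0)
for n in ('top','side'):
    p=cam(n,n+'0.png'); o,d=ray(p,(.5,.5)); print(n,o,d)
    for k,z in Z.items():
        for r in cams.place_of(p,k)[:2]:
            print(k,round(r['p'],2),np.array(r['at'])*[640,480],atz(p,r['at'],z))
E
```

```text
pics
{'time_s': 0.0, 'qpos': array([-1.3356,  0.3005,  1.5216, -0.    ,  1.3207, -0.0666]), 'joint_vel': array([ 0.0011, -0.0007,  0.0015,  0.0008,  0.0009,  0.0001]), 'tau': array([  0.0017, -53.1802, -35.2735,   0.0708,   0.0244,  -0.0001]), 'ee_pos': array([ 0.1634, -0.5249,  0.2049]), 'eef_rot': array([-3.1404, -0.0001,  0.3018]), 'force': array([-0.6588,  0.1186, -0.1003]), 'moment': array([ 0.0124, -0.0553, -0.0513]), 'grip_width': 0.09420030438014783} -0.0188
top [ 0.417  -0.0048  1.2622] [ 0.1207  0.0066 -0.9928]
drive 0.85 [328.384 230.88 ] [ 0.5938 -0.0176  0.    ]
crank_grip 0.59 [300.032 222.384] [0.5927 0.0477 0.145 ]
lever_pin 0.57 [354.688 221.28 ] [ 0.6025 -0.0781  0.1   ]
lever_pin 0.47 [372.416 191.28 ] [ 0.6741 -0.1202  0.1   ]
pawl_nose 0.58 [351.104 220.704] [ 0.6071 -0.0709  0.08  ]
barrel 0.77 [192.896 285.696] [0.4538 0.3237 0.    ]
dish 0.84 [480.    299.808] [ 0.4217 -0.3938  0.    ]
blank 0.49 [456.384 212.496] [ 0.6413 -0.3419  0.    ]
burnisher 0.87 [167.872 236.496] [0.5787 0.392  0.    ]
side [0.3676 0.5707 0.7835] [ 0.1992 -0.6198 -0.7592]
drive 0.57 [304.896 250.608] [ 0.5956 -0.0291  0.    ]
hub 0.82 [305.728 227.52 ] [ 0.5897 -0.0237  0.084 ]
crank_grip 0.6 [294.528 235.68 ] [0.5835 0.0539 0.145 ]
lever_pin 0.68 [282.88  186.288] [ 0.6724 -0.1103  0.1   ]
pawl_nose 0.37 [284.288 183.504] [ 0.6816 -0.1399  0.08  ]
barrel 0.94 [317.312 433.488] [0.4474 0.3355 0.    ]
dish 0.76 [410.368 166.08 ] [ 0.4261 -0.3848  0.    ]
blank 0.56 [331.008 158.976] [ 0.6327 -0.3492  0.    ]
burnisher 0.96 [228.8   443.904] [0.5802 0.3967 0.    ]
burnisher 0.16 [296.576 236.208] [ 0.6276 -0.0633  0.    ]
```

```bash
python3 - <<'E'
import cv2
a=cv2.imread('pics/top0.png');b=cv2.imread('pics/side0.png')
cv2.imwrite('pics/top0c.png',cv2.resize(a[140:310,240:440],None,fx=4,fy=4,interpolation=2)[:600])
cv2.imwrite('pics/side0c.png',cv2.resize(b[130:310,200:410],None,fx=3.3,fy=3.3,interpolation=2)[:600])
E
```

```text
(no output)
```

View pics/top0.png

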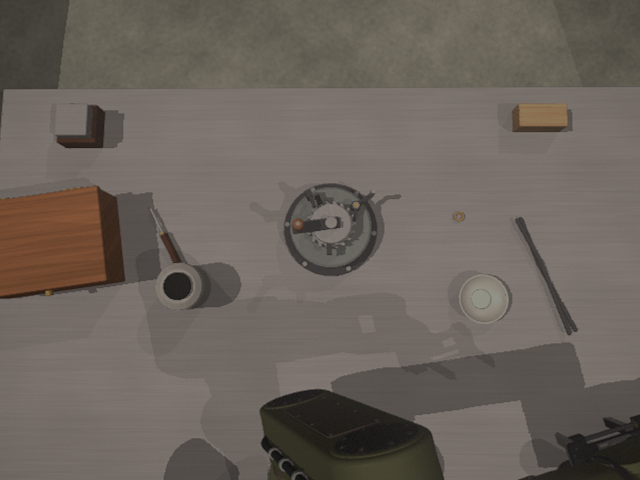

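View pics/top0c.png

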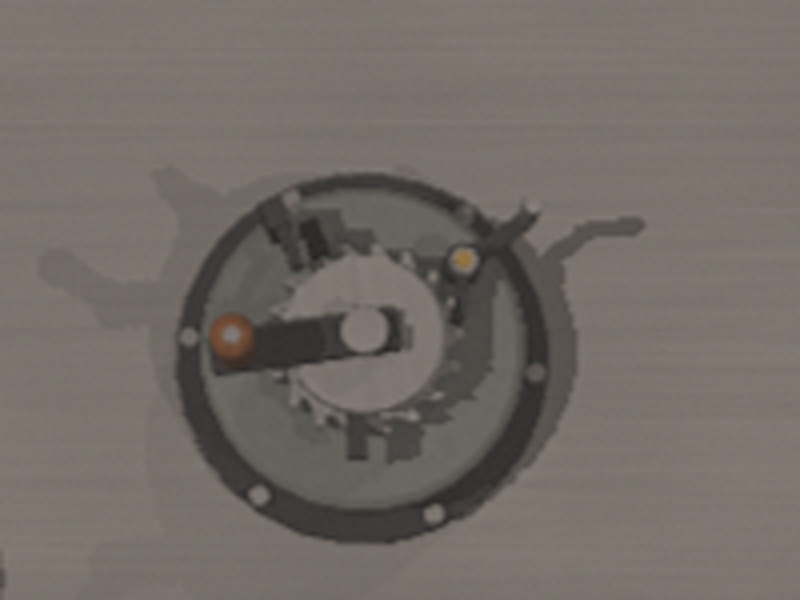

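View pics/side0c.png

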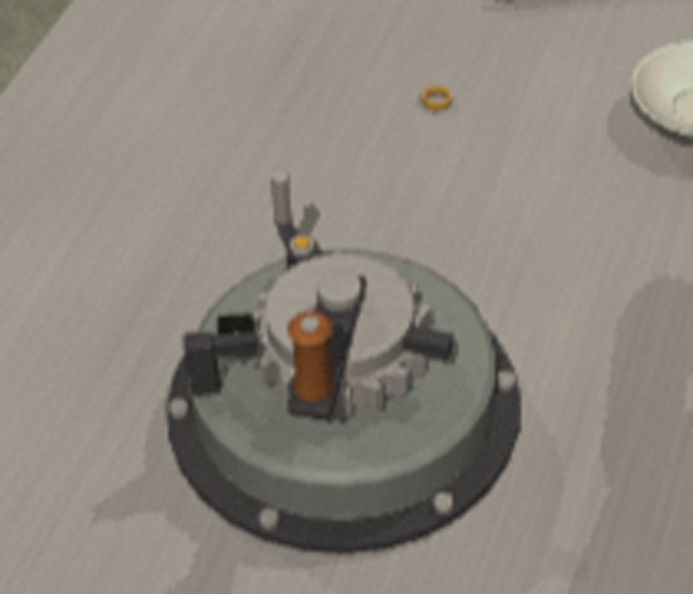

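```bash
cat >> h.py <<'E'
def cloud(p):
    R=cv2.Rodrigues(np.array(p['rvec'],float))[0]; t=np.array(p['tvec'],float).ravel()
    v,u=np.mgrid[0:480,0:640]; d=p['depth']
    P=np.stack([(u-p['cx'])/p['fx']*d,(v-p['cy'])/p['fy']*d,d],-1)
    return (P-t)@R, d>0
def tri(pa,ua,pb,ub):
    A=[];b=[]
    for p,u in((pa,ua),(pb,ub)):
        o,d=ray(p,(u[0]/640,u[1]/480)); d=d/np.linalg.norm(d); M=np.eye(3)-np.outer(d,d); A.append(M); b.append(M@o)
    s=np.linalg.lstsq(np.vstack(A),np.hstack(b),rcond=None); return s[0],s[1]**.5
E
python3 - <<'E'
from h import *
from scipy.optimize import least_squares
np.set_printoptions(precision=4,suppress=True)
pt=cam('top');ps=cam('side')
T=lambda x,y:(240+x/4,140+y/4); S=lambda x,y:(200+x/3.3,130+y/3.3)
print('pin',tri(pt,T(530,208),ps,S(280,178)))
print('handle',tri(pt,T(231,335),ps,S(310,324)))
print('boss',tri(pt,T(364,330),ps,S(341,290)))
for n,p in(('top',pt),('side',ps)):
    X,ok=cloud(p); X=X.reshape(-1,3); X=X[ok.ravel()]
    near=np.hypot(X[:,0]-.593,X[:,1]+.02)<.125
    X=X[near]
    print(n,np.histogram(X[:,2],bins=np.arange(-.01,.18,.01))[0])
    F=X[(X[:,2]>.048)&(X[:,2]<.06)]; print('housing top z',np.median(F[:,2]))
    # circle centers: housing (r .1) outer boundary
    for zl,zh,r in((.049,.06,.1),(.008,.016,.118)):
        F=X[(X[:,2]>zl)&(X[:,2]<zh)]
        c=F[:,:2].mean(0)
        for it in range(10):
            a=np.arctan2(F[:,1]-c[1],F[:,0]-c[0]); d=np.hypot(*(F[:,:2]-c).T)
            B=np.array([F[i,:2] for k in range(36) for i in [np.where((a>k*np.pi/18-np.pi)&(a<(k+1)*np.pi/18-np.pi))[0]] if len(i) for i in [i[np.argmax(d[i])]]])
            s=least_squares(lambda q:np.hypot(B[:,0]-q[0],B[:,1]-q[1])-q[2],[*c,r],loss='soft_l1',f_scale=.002); c=s.x[:2]
        print(zl,s.x,len(B))
    H=X[X[:,2]>.125]; print('handle pts',len(H),H.min(0),H.max(0),np.median(H,0))
    D=np.hypot(X[:,0]-.68,X[:,1]+.115)
E
```

```text
pin (array([ 0.6723, -0.1206,  0.0981]), array([0.0006]))
handle (array([0.5858, 0.0517, 0.1629]), array([0.0015]))
boss (array([ 0.5958, -0.0229,  0.1123]), array([0.0026]))
top [ 318  725 1246   22   20  117 2845  144   86  379  525  718  236   74
    2    3    1  102]
housing top z 0.0551866800491132
0.049 [ 0.5983 -0.0207  0.0989] 36
0.008 [ 0.5985 -0.0207  0.1172] 36
handle pts 115 [ 0.5765 -0.0155  0.125 ] [0.6    0.0649 0.1708] [0.5863 0.0534 0.1643]
side [ 416  750 1375  247  255  294 2702  124  204  429  727  557  201   93
   35   40   29  115]
housing top z 0.0546178198293813
0.049 [ 0.595  -0.0208  0.0988] 36
0.008 [ 0.595  -0.021   0.1172] 25
handle pts 237 [0.5732 0.0424 0.1253] [0.5973 0.0661 0.1678] [0.5832 0.0587 0.1586]
```

>>> {"fn": "servo_tool", "kwargs": {"rows": [[0.03,0.024,0.01,0,0,-0.1,-0.1],[0.06,0.048,0.02,0,0,-0.2,-0.1],[0.09,0.072,0.02,0,0,-0.3,-0.1],[0.12,0.096,0.02,0,0,-0.4,-0.1],[0.15,0.12,0.02,0,0,-0.5,-0.1],[0.18,0.144,0.02,0,0,-0.6,-0.1],[0.21,0.168,0.02,0,0,-0.7,-0.1],[0.24,0.192,0.02,0,0,-0.78,-0.1]], "newtons": 12}}

```text
time_s: 1.77
ee_pos: [0.4047, -0.3317, 0.2257]
eef_rot: [3.141, -0.0, -0.484]
force: [0.1, -0.5, 0.7]
grip_width: 0.0444
```

>>> {"fn": "servo_tool", "kwargs": {"rows": [[0.03,0.024,0,0,0,0,-0.1],[0.06,0.048,0,0,0,0,-0.1],[0.09,0.072,0,0,0,0,-0.1],[0.13,0.103,0,0,0,0,-0.1],[0.17,0.135,0,0,0,0,-0.1],[0.21,0.167,0,0,0,0,-0.1],[0.24,0.191,0,0,0,0,-0.1],[0.268,0.212,0,0,0,0,-0.1]]}}

```text
time_s: 2.43
ee_pos: [0.6596, -0.129, 0.2257]
eef_rot: [3.141, -0.0, -0.483]
force: [-0.2, -1.0, 0.4]
grip_width: 0.0421
```

>>> {"fn": "servo_tool", "kwargs": {"rows": [[0,0,-0.02,0,0,0,-0.1],[0,0,-0.045,0,0,0,-0.1],[0,0,-0.07,0,0,0,-0.1],[0,0,-0.095,0,0,0,-0.1],[0,0,-0.11,0,0,0,-0.1],[0,0,-0.11,0,0,0,-0.1],[0,0,-0.11,0,0,0,-0.1],[0,0,-0.11,0,0,0,-0.1]]}}

```text
time_s: 3.1
ee_pos: [0.6602, -0.1292, 0.1172]
eef_rot: [-3.141, -0.002, -0.483]
force: [-0.2, 0.6, 0.2]
grip_width: 0.0425
```

```bash
python3 - <<'E'
from h import *
p=cam('side'); q=cam('top'); print(ctrl.get_obs()['ee_pos'])
b=p['image'][:,:,::-1];a=q['image'][:,:,::-1]
cv2.imwrite('pics/m1.png',np.hstack([cv2.resize(b[130:260,220:350],(400,400)),cv2.resize(a[140:270,290:420],(400,400))]))
E
```

```text
[ 0.66026949 -0.12917935  0.11738259]
```

View pics/m1.png

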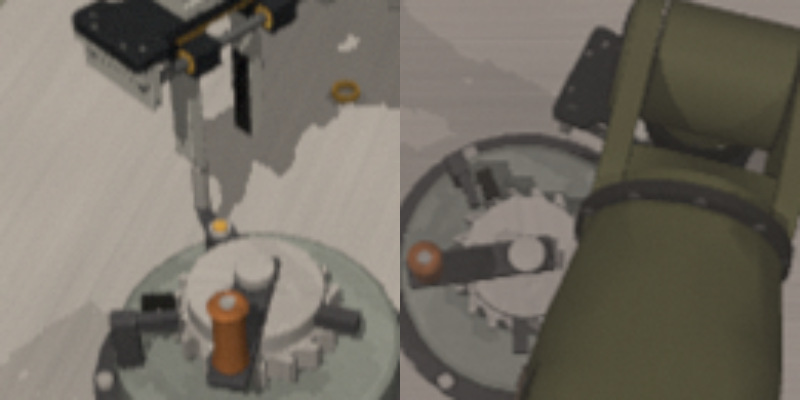

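The side view shows the fingers just above the lever pin (200,190). The tool is about 13 mm short in x and 10 mm in y, so I correct that and then go down.

>>> {"fn": "servo_tool", "kwargs": {"rows": [[0.007,0.005,0,0,0,0,-0.1],[0.013,0.01,0,0,0,0,-0.1],[0.013,0.01,0,0,0,0,-0.1],[0.013,0.01,-0.01,0,0,0,-0.1],[0.013,0.01,-0.02,0,0,0,-0.1],[0.013,0.01,-0.03,0,0,0,-0.1],[0.013,0.01,-0.04,0,0,0,-0.1],[0.013,0.01,-0.042,0,0,0,-0.1]]}}

```text
time_s: 3.87
ee_pos: [0.6721, -0.1191, 0.0724]
eef_rot: [3.141, 0.001, -0.484]
force: [-0.3, -0.4, -0.2]
grip_width: 0.0422
```

>>> {"fn": "servo_tool", "kwargs": {"rows": [[0,0,0,0,0,0,-1],[0,0,0,0,0,0,-1],[0,0,0,0,0,0,-1],[0,0,0,0,0,0,-1],[0,0,0,0,0,0,-1],[0,0,0,0,0,0,-1],[0,0,0,0,0,0,-1],[0,0,0,0,0,0,-1]]}}

```text
time_s: 4.53
ee_pos: [0.6724, -0.1193, 0.0729]
eef_rot: [3.141, -0.0, -0.484]
force: [1.0, -1.5, 3.3]
grip_width: 0.0113
```

>>> {"fn": "servo_tool", "kwargs": {"rows": [[0.003,0.0023,0,0,0,0,-1],[0.0056,0.0048,0,0,0,0,-1],[0.008,0.0075,0,0,0,0,-1],[0.0102,0.0101,0,0,0,0,-1],[0.0122,0.013,0,0,0,0,-1],[0.014,0.016,0,0,0,0,-1],[0.0155,0.019,0,0,0,0,-1],[0.0169,0.0223,0,0,0,0,-1]]}}

```text
time_s: 5.2
ee_pos: [0.6897, -0.0971, 0.0729]
eef_rot: [3.141, -0.001, -0.484]
force: [0.4, -4.7, 1.6]
grip_width: 0.0117
```

>>> {"fn": "servo_tool", "kwargs": {"rows": [[0.0012,0.0033,0,0,0,0,-1],[0.0021,0.0066,0,0,0,0,-1],[0.0028,0.01,0,0,0,0,-1],[0.0032,0.0135,0,0,0,0,-1],[0.0032,0.0135,0,0,0,0,-1],[0.0032,0.0135,0,0,0,0,-1],[0.0032,0.0135,0,0,0,0,-1],[0.0032,0.0135,0,0,0,0,-1]]}}

```text
time_s: 5.87
ee_pos: [0.6929, -0.0832, 0.073]
eef_rot: [3.141, -0.001, -0.484]
force: [2.3, 0.3, 1.6]
grip_width: 0.0116
```

>>> {"fn": "servo_tool", "kwargs": {"rows": [[0.0002,0.001,0,0,0,0,-1],[0.0003,0.002,0,0,0,0,-1],[0.0003,0.003,0,0,0,0,-1],[0.0003,0.003,0,0,0,0,-1],[0.0003,0.003,0,0,0,0,-1],[0.0003,0.003,0,0,0,0,-1],[0.0003,0.003,0,0,0,0,-1],[0.0003,0.003,0,0,0,0,-1]]}}

```text
time_s: 6.53
ee_pos: [0.6931, -0.0818, 0.073]
eef_rot: [3.14, -0.002, -0.485]
force: [0.2, -9.6, 1.0]
grip_width: 0.0116
```

At the stop: the reaction is 9.6 N and the pin has turned about 0.885 rad. I release and raise.

>>> {"fn": "servo_tool", "kwargs": {"rows": [[0,0,0,0,0,0,-0.3],[0,0,0,0,0,0,-0.3],[0,0,0,0,0,0,-0.3],[0,0,0,0,0,0,-0.3],[0,0,0.02,0,0,0,-0.3],[0,0,0.05,0,0,0,-0.3],[0,0,0.09,0,0,0,-0.3],[0,0,0.13,0,0,0,-0.3]]}}

```text
time_s: 7.2
ee_pos: [0.6926, -0.0813, 0.2039]
eef_rot: [3.139, 0.0, -0.484]
force: [0.4, -0.1, 0.6]
grip_width: 0.0328
```

```bash
python3 - <<'E'
from h import *
p=cam('side'); q=cam('top'); print(ctrl.get_obs()['ee_pos'])
b=p['image'][:,:,::-1];a=q['image'][:,:,::-1]
cv2.imwrite('pics/m2.png',np.hstack([cv2.resize(b[130:290,220:380],(400,400)),cv2.resize(a[140:300,270:430],(400,400))]))
for n,z in(('lever_pin',.1),('pawl_nose',.08),('crank_grip',.145)):
  for c in(p,q):
    for r in cams.place_of(c,n)[:2]: print(n,r['p'],atz(c,r['at'],z))
E
```

```text
[ 0.69519235 -0.08171318  0.21108254]
lever_pin 0.57 [ 0.68785321 -0.07444832  0.1       ]
lever_pin 0.47 [ 0.61355871 -0.32334563  0.1       ]
crank_grip 0.92 [0.58666369 0.05471155 0.145     ]
crank_grip 0.56 [ 0.41269334 -0.20505843  0.145     ]
crank_grip 0.92 [0.58352626 0.05140403 0.145     ]
```

View pics/m2.png

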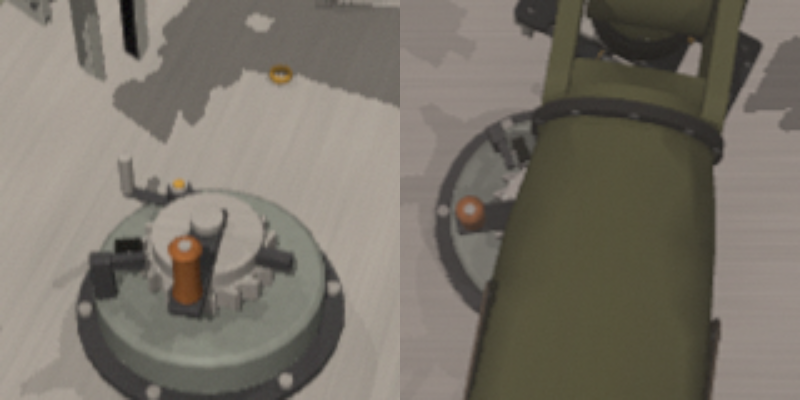

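>>> {"fn": "servo_tool", "kwargs": {"rows": [[-0.015,0.018,0,0,0,0,0],[-0.035,0.043,0,0,0,0,0],[-0.055,0.068,0,0,0,0,0],[-0.075,0.093,0,0,0,0,0],[-0.095,0.117,0,0,0,0,0],[-0.11,0.135,0,0,0,0,0],[-0.11,0.135,0,0,0,0,0],[-0.11,0.135,0,0,0,0,0]]}}

```text
time_s: 8.27
ee_pos: [0.5822, 0.0541, 0.2008]
eef_rot: [3.139, 0.001, -0.483]
force: [0.5, -1.1, -0.5]
grip_width: 0.0473
```

>>> {"fn": "servo_tool", "kwargs": {"rows": [[0,0,-0.01,0,0,0,0],[0,0,-0.02,0,0,0,0],[0,0,-0.035,0,0,0,0],[0,0,-0.05,0,0,0,0],[0,0,-0.065,0,0,0,0],[0,0,-0.08,0,0,0,0],[0,0,-0.086,0,0,0,0],[0,0,-0.086,0,0,0,0]]}}

```text
time_s: 8.93
ee_pos: [0.5814, 0.0535, 0.1122]
eef_rot: [3.137, 0.005, -0.484]
force: [-0.6, 0.6, -0.3]
grip_width: 0.0472
```

>>> {"fn": "servo_tool", "kwargs": {"rows": [[0.003,0,0.006,0,0,0,0],[0.003,0,0.013,0,0,0,0],[0.003,0,0.013,0,0,0,0],[0.003,0,0.013,0,0,0,-1],[0.003,0,0.013,0,0,0,-1],[0.003,0,0.013,0,0,0,-1],[0.003,0,0.013,0,0,0,-1],[0.003,0,0.013,0,0,0,-1]], "newtons": 25}}

```text
time_s: 9.6
ee_pos: [0.5844, 0.0534, 0.1253]
eef_rot: [3.136, 0.005, -0.484]
force: [0.4, -1.2, 0.9]
grip_width: 0.0235
```

>>> {"fn": "servo_tool", "kwargs": {"rows": [[0,0,0,0,0,0,-1],[0,0,0,0,0,0,-1],[0,0,0,0,0,0,-1],[0,0,0,0,0,0,-1],[0,0,0,0,0,0,-1],[0,0,0,0,0,0,-1],[0,0,0,0,0,0,-1],[0,0,0,0,0,0,-1]]}}

```text
time_s: 10.27
ee_pos: [0.5843, 0.0534, 0.1253]
eef_rot: [3.136, 0.005, -0.484]
force: [0.2, -0.9, 0.8]
grip_width: 0.0237
```

```bash
python3 - <<'E'
from h import *
p=cam('side'); print(ctrl.get_obs())
b=p['image'][:,:,::-1]
cv2.imwrite('pics/m3.png',cv2.resize(b[130:290,220:380],(600,600),interpolation=2))
E
```

```text
{'time_s': 10.3167, 'qpos': array([ 0.02974784,  0.4590195 ,  1.49581398, -0.00217491,  1.19362524,
        2.08508827]), 'joint_vel': array([ 3.70137837e-04,  3.81291882e-05,  2.08552094e-03,  1.91028821e-03,
       -1.10681510e-03,  1.93216465e-03]), 'tau': array([ 3.53953382e-01, -5.96160400e+01, -3.32554007e+01,  1.26270899e-01,
       -2.14326214e-01, -2.11630002e-03]), 'ee_pos': array([0.58434065, 0.05345673, 0.12527774]), 'eef_rot': array([ 3.13645901,  0.00498661, -0.48374896]), 'force': array([-0.38645214, -0.58767927,  0.33348173]), 'moment': array([-0.09676417,  0.09320481, -0.02805526]), 'grip_width': 0.02359088403416072}
```

View pics/m3.png

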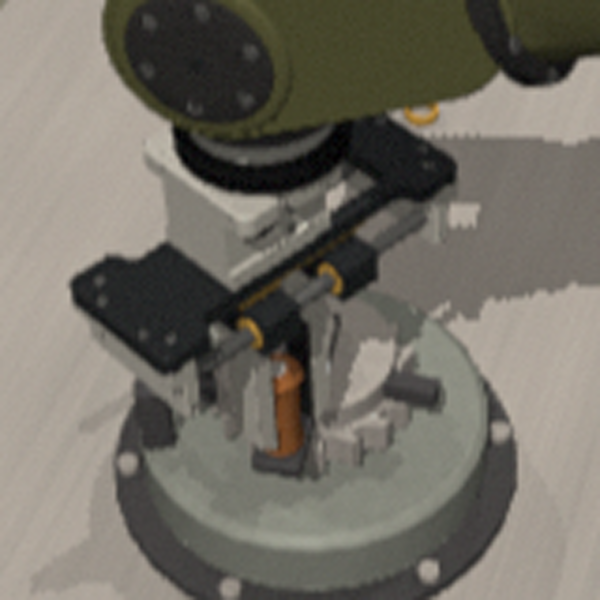

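>>> {"fn": "servo_tool", "kwargs": {"rows": [[0.001,0.0001,0,0,0,0,-1],[0.002,0.0003,0,0,0,0,-1],[0.0035,0.0005,0,0,0,0,-1],[0.005,0.0006,0,0,0,0,-1],[0.0065,0.0007,0,0,0,0,-1],[0.0075,0.0008,0,0,0,0,-1],[0.0075,0.0008,0,0,0,0,-1],[0.0075,0.0008,0,0,0,0,-1]], "newtons": 30}}

```text
time_s: 10.98
ee_pos: [0.5911, 0.0541, 0.1252]
eef_rot: [3.135, 0.007, -0.484]
force: [-9.2, -2.5, 3.8]
grip_width: 0.0238
```

```bash
cat > look.py <<'E'
from h import *
import sys
p=cam('side'); q=cam('top'); o=ctrl.get_obs(); print(o['time_s'],o['ee_pos'],o['force'],o['grip_width'])
b=p['image'][:,:,::-1];a=q['image'][:,:,::-1]
cv2.imwrite('pics/'+sys.argv[1],np.hstack([cv2.resize(b[130:290,220:380],(400,400),interpolation=2),cv2.resize(a[140:300,270:430],(400,400),interpolation=2)]))
for n,z in(('lever_pin',.1),('pawl_nose',.08),('crank_grip',.145)):
  for c in(p,q):
    for r in cams.place_of(c,n)[:1]: print(n,r['p'],atz(c,r['at'],z))
E
python3 look.py m4.png
```

```text
11.0833 [0.59105109 0.05411054 0.12519411] [-8.48181349 -1.19609387  4.66577125] 0.023456716306907394
lever_pin 0.75 [ 0.6961265  -0.08737127  0.1       ]
pawl_nose 0.47 [ 0.60690826 -0.09246305  0.08      ]
crank_grip 0.6 [0.5936634  0.05572455 0.145     ]
crank_grip 0.65 [0.59633032 0.04572633 0.145     ]
```

View pics/m4.png

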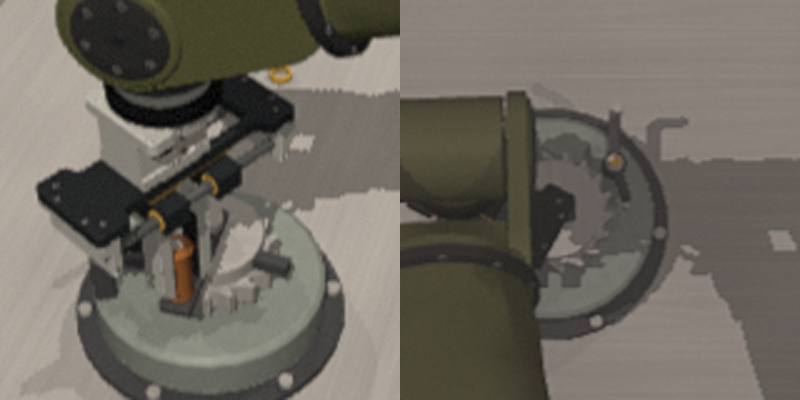

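```bash
python3 - <<'E'
from h import *
q=cam('top'); a=q['image'][:,:,::-1]
cv2.imwrite('pics/m5.png',cv2.resize(a[180:250,320:390],(600,600),interpolation=2))
for n,z,u in(('nose now',.08,(361.2,218)),('nose before',.08,(353.75,220))):
    X=atz(q,(u[0]/640,u[1]/480),z); print(n,X,np.hypot(X[0]-.596,X[1]+.021))
E
```

```text
nose now [ 0.61365728 -0.09490338  0.08      ] 0.0759834799099201
nose before [ 0.60881987 -0.07716825  0.08      ] 0.057612686852027827
```

View pics/m5.png

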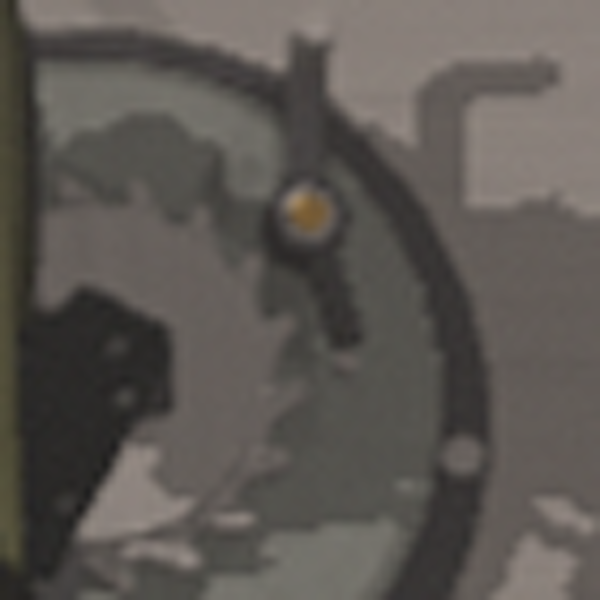

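The pawl now stands clear of the teeth, with its nose at (345,360) in the crop and about 76 mm from the axis. The hand carries about 9 N. Now I ease the crank back along the circle.

```bash
cat > arc.py <<'E'
from h import *
import sys
o=ctrl.get_obs(); e=o['ee_pos']; f=o['force']; C=np.array([.596,-.021])
v=e[:2]-C; a=np.arctan2(v[1],v[0])%(2*np.pi); r=np.hypot(*v)
n=np.array([np.cos(a),np.sin(a)]); t=np.array([-n[1],n[0]])
print('t',o['time_s'],'ang',round(a,3),'crank~',round(a-1.726,3),'r',round(r,4),'z',e[2],'Frad',f[:2]@n,'Ftan',f[:2]@t,'Fz',f[2],'gw',o['grip_width'])
s=float(sys.argv[1]); dz=.1255-e[2]
st=[s/2]+[s]*7
A=a+np.cumsum(st)
if len(sys.argv)>2: A[-int(sys.argv[2]):]=A[-int(sys.argv[2])-1]
print([[round(float(x),4) for x in (C[0]+.075*np.cos(b)-e[0],C[1]+.075*np.sin(b)-e[1],dz)]+[0,0,0,-1] for b in A])
E
python3 arc.py .05
```

```text
t 11.4333 ang 1.637 crank~ -0.089 r 0.0753 z 0.1252050265365927 Frad -2.0319013464389672 Ftan 9.012595295757329 Fz 5.061260188930722 gw 0.023417084303962426
[[-0.0019, -0.0004, 0.0003, 0, 0, 0, -1], [-0.0056, -0.0008, 0.0003, 0, 0, 0, -1], [-0.0093, -0.0015, 0.0003, 0, 0, 0, -1], [-0.0129, -0.0023, 0.0003, 0, 0, 0, -1], [-0.0166, -0.0032, 0.0003, 0, 0, 0, -1], [-0.0201, -0.0044, 0.0003, 0, 0, 0, -1], [-0.0236, -0.0057, 0.0003, 0, 0, 0, -1], [-0.0271, -0.0073, 0.0003, 0, 0, 0, -1]]
```

>>> {"fn": "servo_tool", "kwargs": {"rows": [[-0.0019,-0.0004,0,0,0,0,-1],[-0.0056,-0.0008,0,0,0,0,-1],[-0.0093,-0.0015,0,0,0,0,-1],[-0.0129,-0.0023,0,0,0,0,-1],[-0.0166,-0.0032,0,0,0,0,-1],[-0.0201,-0.0044,0,0,0,0,-1],[-0.0236,-0.0057,0,0,0,0,-1],[-0.0271,-0.0073,0,0,0,0,-1]]}}

```text
time_s: 12.1
ee_pos: [0.563, 0.0469, 0.1252]
eef_rot: [3.134, 0.009, -0.484]
force: [-9.0, -0.1, 5.1]
grip_width: 0.0235
```

```bash
python3 arc.py .06; python3 look.py m6.png
```

```text
t 12.1 ang 2.023 crank~ 0.297 r 0.0755 z 0.12519683862527065 Frad 3.888460396181481 Ftan 8.15034291169278 Fz 5.1466599069810774 gw 0.02346606011522008
[[-0.0018, -0.0015, 0.0003, 0, 0, 0, -1], [-0.0057, -0.0037, 0.0003, 0, 0, 0, -1], [-0.0095, -0.0061, 0.0003, 0, 0, 0, -1], [-0.0131, -0.0088, 0.0003, 0, 0, 0, -1], [-0.0166, -0.0117, 0.0003, 0, 0, 0, -1], [-0.0199, -0.0147, 0.0003, 0, 0, 0, -1], [-0.023, -0.018, 0.0003, 0, 0, 0, -1], [-0.0258, -0.0214, 0.0003, 0, 0, 0, -1]]
12.2 [0.5627228  0.04680263 0.12519576] [-9.55437705 -0.4321535   4.98589199] 0.023670937660415874
lever_pin 0.5 [0.54890803 0.41708147 0.1       ]
lever_pin 0.58 [ 0.69983077 -0.08829962  0.1       ]
pawl_nose 0.61 [ 5.81753086e-01 -3.13196706e-04  8.00000000e-02]
pawl_nose 0.41 [ 0.60864367 -0.0938428   0.08      ]
crank_grip 0.9 [0.56813053 0.04847156 0.145     ]
crank_grip 0.72 [ 0.57686893 -0.02694592  0.145     ]
```

View pics/m6.png

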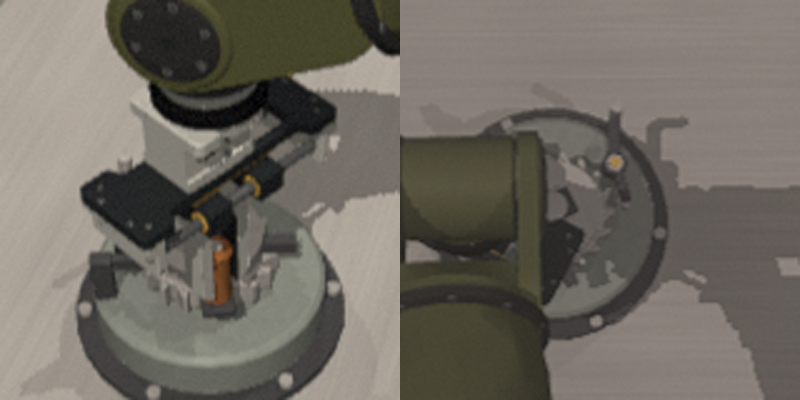

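The crank follows the hand and the pawl stays clear. I continue.

>>> {"fn": "servo_tool", "kwargs": {"rows": [[-0.0018,-0.0015,0,0,0,0,-1],[-0.0057,-0.0037,0,0,0,0,-1],[-0.0095,-0.0061,0,0,0,0,-1],[-0.0131,-0.0088,0,0,0,0,-1],[-0.0166,-0.0117,0,0,0,0,-1],[-0.0199,-0.0147,0,0,0,0,-1],[-0.023,-0.018,0,0,0,0,-1],[-0.0258,-0.0214,0,0,0,0,-1]]}}

```text
time_s: 13.17
ee_pos: [0.5361, 0.0255, 0.1252]
eef_rot: [3.133, 0.011, -0.484]
force: [-11.4, -0.4, 6.9]
grip_width: 0.0235
```

```bash
python3 arc.py .06
```

```text
t 13.1667 ang 2.482 crank~ 0.756 r 0.0758 z 0.12518104956442533 Frad 8.774658806561215 Ftan 7.307312521878748 Fz 6.924610635172053 gw 0.023471611953060304
[[-0.0007, -0.0023, 0.0003, 0, 0, 0, -1], [-0.0032, -0.006, 0.0003, 0, 0, 0, -1], [-0.0055, -0.0099, 0.0003, 0, 0, 0, -1], [-0.0076, -0.0139, 0.0003, 0, 0, 0, -1], [-0.0095, -0.018, 0.0003, 0, 0, 0, -1], [-0.011, -0.0222, 0.0003, 0, 0, 0, -1], [-0.0124, -0.0265, 0.0003, 0, 0, 0, -1], [-0.0134, -0.0309, 0.0003, 0, 0, 0, -1]]
```

```bash
sed -i 's/C=np.array(\[.*\])$/C=np.array([.594,-.021])/' arc.py; python3 arc.py .06
```

```text
t 13.1667 ang 2.465 crank~ 0.739 r 0.0743 z 0.12518104956442533 Frad 8.65282839259117 Ftan 7.451175361802751 Fz 6.924610635172053 gw 0.023471611953060304
[[-0.002, -0.0013, 0.0003, 0, 0, 0, -1], [-0.0046, -0.005, 0.0003, 0, 0, 0, -1], [-0.0069, -0.0088, 0.0003, 0, 0, 0, -1], [-0.0091, -0.0128, 0.0003, 0, 0, 0, -1], [-0.011, -0.0168, 0.0003, 0, 0, 0, -1], [-0.0126, -0.021, 0.0003, 0, 0, 0, -1], [-0.014, -0.0253, 0.0003, 0, 0, 0, -1], [-0.0152, -0.0297, 0.0003, 0, 0, 0, -1]]
```

>>> {"fn": "servo_tool", "kwargs": {"rows": [[-0.002,-0.0013,0,0,0,0,-1],[-0.0046,-0.005,0,0,0,0,-1],[-0.0069,-0.0088,0,0,0,0,-1],[-0.0091,-0.0128,0,0,0,0,-1],[-0.011,-0.0168,0,0,0,0,-1],[-0.0126,-0.021,0,0,0,0,-1],[-0.014,-0.0253,0,0,0,0,-1],[-0.0152,-0.0297,0,0,0,0,-1]]}}

```text
time_s: 13.83
ee_pos: [0.521, -0.0052, 0.1253]
eef_rot: [3.132, 0.01, -0.484]
force: [1.7, -6.2, -0.6]
grip_width: 0.0234
```

```bash
python3 arc.py .06
```

```text
t 13.8333 ang 2.928 crank~ 1.202 r 0.0747 z 0.1252854620193174 Frad -2.9509040029338958 Ftan 5.738997001344829 Fz -0.576834679100964 gw 0.023443318972324597
[[-0.0008, -0.0021, 0.0002, 0, 0, 0, -1], [-0.0015, -0.0066, 0.0002, 0, 0, 0, -1], [-0.0019, -0.0111, 0.0002, 0, 0, 0, -1], [-0.002, -0.0156, 0.0002, 0, 0, 0, -1], [-0.0019, -0.0201, 0.0002, 0, 0, 0, -1], [-0.0015, -0.0245, 0.0002, 0, 0, 0, -1], [-0.0009, -0.029, 0.0002, 0, 0, 0, -1], [0.0, -0.0334, 0.0002, 0, 0, 0, -1]]
```

>>> {"fn": "servo_tool", "kwargs": {"rows": [[-0.0006,-0.0021,0,0,0,0,-1],[-0.0012,-0.0066,0,0,0,0,-1],[-0.0015,-0.0111,0,0,0,0,-1],[-0.0015,-0.0156,0,0,0,0,-1],[-0.0014,-0.0201,0,0,0,0,-1],[-0.001,-0.0245,0,0,0,0,-1],[-0.0004,-0.029,0,0,0,0,-1],[0.0005,-0.0334,0,0,0,0,-1]]}}

```text
time_s: 14.5
ee_pos: [0.5218, -0.0394, 0.1253]
eef_rot: [3.132, 0.009, -0.484]
force: [2.4, -4.8, -1.9]
grip_width: 0.0235
```

```bash
sed -i 's/C=np.array(\[.*\])$/C=np.array([.5945,-.021])/' arc.py; python3 arc.py .06
```

```text
t 14.5 ang 3.39 crank~ 1.664 r 0.075 z 0.1252977305881031 Frad -1.1236791181688566 Ftan 5.203887660268522 Fz -1.8645631700130818 gw 0.02352234256708655
[[0.0005, -0.0022, 0.0002, 0, 0, 0, -1], [0.0019, -0.0065, 0.0002, 0, 0, 0, -1], [0.0035, -0.0107, 0.0002, 0, 0, 0, -1], [0.0054, -0.0148, 0.0002, 0, 0, 0, -1], [0.0075, -0.0187, 0.0002, 0, 0, 0, -1], [0.0099, -0.0226, 0.0002, 0, 0, 0, -1], [0.0124, -0.0263, 0.0002, 0, 0, 0, -1], [0.0152, -0.0298, 0.0002, 0, 0, 0, -1]]
```

>>> {"fn": "servo_tool", "kwargs": {"rows": [[0.0005,-0.0022,0,0,0,0,-1],[0.0019,-0.0065,0,0,0,0,-1],[0.0035,-0.0107,0,0,0,0,-1],[0.0054,-0.0148,0,0,0,0,-1],[0.0075,-0.0187,0,0,0,0,-1],[0.0099,-0.0226,0,0,0,0,-1],[0.0124,-0.0263,0,0,0,0,-1],[0.0152,-0.0298,0,0,0,0,-1]]}}

```text
time_s: 15.17
ee_pos: [0.5374, -0.0696, 0.1253]
eef_rot: [3.132, 0.009, -0.484]
force: [4.1, -2.7, -2.0]
grip_width: 0.0235
```

```bash
python3 arc.py .06
```

```text
t 15.1667 ang 3.847 crank~ 2.121 r 0.075 z 0.12529663489966253 Frad -1.3604025627379193 Ftan 4.669972675161463 Fz -2.039778703840123 gw 0.023484564656160944
[[0.0015, -0.0017, 0.0002, 0, 0, 0, -1], [0.0046, -0.005, 0.0002, 0, 0, 0, -1], [0.0079, -0.008, 0.0002, 0, 0, 0, -1], [0.0114, -0.0109, 0.0002, 0, 0, 0, -1], [0.015, -0.0135, 0.0002, 0, 0, 0, -1], [0.0188, -0.0159, 0.0002, 0, 0, 0, -1], [0.0227, -0.0181, 0.0002, 0, 0, 0, -1], [0.0268, -0.02, 0.0002, 0, 0, 0, -1]]
```

>>> {"fn": "servo_tool", "kwargs": {"rows": [[0.0015,-0.0017,0,0,0,0,-1],[0.0046,-0.005,0,0,0,0,-1],[0.0079,-0.008,0,0,0,0,-1],[0.0114,-0.0109,0,0,0,0,-1],[0.015,-0.0135,0,0,0,0,-1],[0.0188,-0.0159,0,0,0,0,-1],[0.0227,-0.0181,0,0,0,0,-1],[0.0268,-0.02,0,0,0,0,-1]]}}

```text
time_s: 15.83
ee_pos: [0.5647, -0.0898, 0.1253]
eef_rot: [3.132, 0.009, -0.484]
force: [3.0, -1.2, -0.9]
grip_width: 0.0234
```

```bash
python3 arc.py .05; python3 look.py m7.png
```

```text
t 15.8333 ang 4.304 crank~ 2.578 r 0.0749 z 0.12534459525190905 Frad -0.09986425336453474 Ftan 3.185764309403531 Fz -0.933306828433468 gw 0.02339474527282615
[[0.0017, -0.0008, 0.0002, 0, 0, 0, -1], [0.0052, -0.0021, 0.0002, 0, 0, 0, -1], [0.0088, -0.0032, 0.0002, 0, 0, 0, -1], [0.0124, -0.0042, 0.0002, 0, 0, 0, -1], [0.0161, -0.005, 0.0002, 0, 0, 0, -1], [0.0198, -0.0056, 0.0002, 0, 0, 0, -1], [0.0235, -0.006, 0.0002, 0, 0, 0, -1], [0.0272, -0.0062, 0.0002, 0, 0, 0, -1]]
15.9333 [ 0.56499783 -0.08985565  0.12530527] [ 4.02165589 -2.00273365 -1.14735246] 0.0238998733093835
lever_pin 0.49 [ 0.69447789 -0.07718397  0.1       ]
lever_pin 0.41 [ 0.6954382  -0.07907046  0.1       ]
pawl_nose 0.64 [ 0.59619299 -0.0907069   0.08      ]
crank_grip 0.95 [ 0.57363435 -0.09045413  0.145     ]
```

View pics/m7.png

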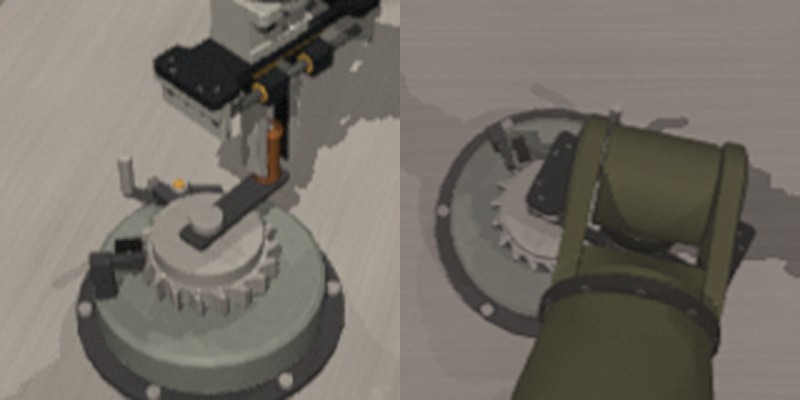

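>>> {"fn": "servo_tool", "kwargs": {"rows": [[0.0017,-0.0008,0,0,0,0,-1],[0.0052,-0.0021,0,0,0,0,-1],[0.0088,-0.0032,0,0,0,0,-1],[0.0124,-0.0042,0,0,0,0,-1],[0.0161,-0.005,0,0,0,0,-1],[0.0198,-0.0056,0,0,0,0,-1],[0.0235,-0.006,0,0,0,0,-1],[0.0272,-0.0062,0,0,0,0,-1]]}}

```text
time_s: 16.9
ee_pos: [0.5919, -0.0958, 0.1253]
eef_rot: [3.132, 0.009, -0.484]
force: [3.5, -1.2, -0.8]
grip_width: 0.0232
```

```bash
python3 arc.py .02
```

```text
t 16.9 ang 4.678 crank~ 2.952 r 0.0749 z 0.12530622421453783 Frad 1.1131278857565536 Ftan 3.5744249168913247 Fz -0.7749645826663449 gw 0.023238036016552988
[[0.0007, -0.0002, 0.0002, 0, 0, 0, -1], [0.0022, -0.0002, 0.0002, 0, 0, 0, -1], [0.0037, -0.0002, 0.0002, 0, 0, 0, -1], [0.0052, -0.0001, 0.0002, 0, 0, 0, -1], [0.0067, -0.0001, 0.0002, 0, 0, 0, -1], [0.0082, 0.0, 0.0002, 0, 0, 0, -1], [0.0097, 0.0002, 0.0002, 0, 0, 0, -1], [0.0112, 0.0003, 0.0002, 0, 0, 0, -1]]
```

```bash
python3 - <<'E'
from h import *
p=cam('side'); q=cam('top')
b=p['image'][:,:,::-1]
cv2.imwrite('pics/m8.png',cv2.resize(b[180:260,240:345],(788,600),interpolation=2))
a=q['image'][:,:,::-1]
cv2.imwrite('pics/m9.png',cv2.resize(a[180:250,280:373],(797,600),interpolation=2))
for c in(p,q): print(cams.spot_in(c,'buffer')[:1],cams.spot_in(c,'hub')[:1])
E
```

```text
[{'box': [0.4247, 0.3669, 0.5127, 0.534], 'p': 0.72}] [{'box': [0.3928, 0.3569, 0.562, 0.6227], 'p': 0.67}]
[] [{'box': [0.4405, 0.375, 0.5311, 0.5733], 'p': 0.72}]
```

View pics/m8.png

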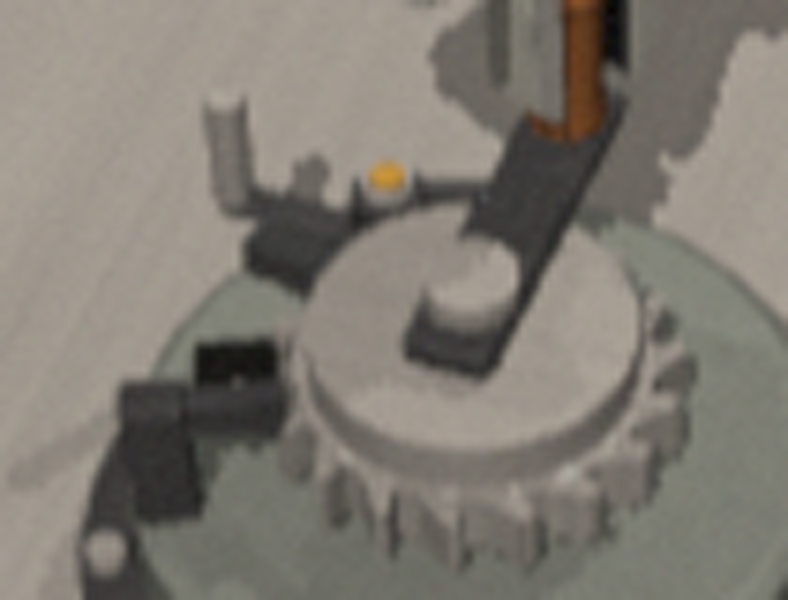

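View pics/m9.png

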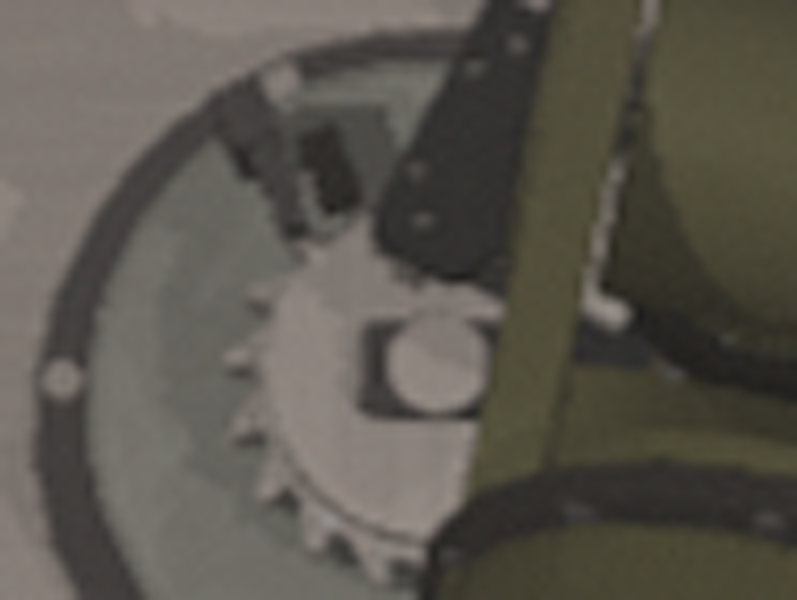

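```bash
python3 - <<'E'
from h import *
p=cam('side'); q=cam('top'); C=np.array([.595,-.021])
def rep(n,c,u,z):
    X=atz(c,(u[0]/640,u[1]/480),z); v=X[:2]-C; print(n,z,X[:2].round(4),'r',np.hypot(*v).round(4),'ang',np.arctan2(v[1],v[0]).round(3))
T=lambda x,y:(280+x/8.57,180+y/8.57); S=lambda x,y:(240+x/7.5,180+y/7.5)
for u in((335,120),(362,200),(298,135),(325,212)): rep('buf top',q,T(*u),.101)
for u in((197,343),(275,343),(200,372),(278,372)): rep('buf side',p,S(*u),.101)
for z in(.09,.1):
  for u in((250,235),(248,262),(310,285),(330,215),(300,262)): rep('lug',p,S(*u),z)
E
```

```text
buf top 0.101 [0.6673 0.0053] r 0.077 ang 0.349
buf top 0.101 [ 0.645  -0.0021] r 0.0534 ang 0.361
buf top 0.101 [0.6631 0.0155] r 0.0773 ang 0.492
buf top 0.101 [0.6416 0.008 ] r 0.0549 ang 0.556
buf side 0.101 [0.6622 0.0108] r 0.0743 ang 0.442
buf side 0.101 [0.6421 0.0043] r 0.0534 ang 0.493
buf side 0.101 [0.6574 0.0203] r 0.0749 ang 0.585
buf side 0.101 [0.6375 0.0139] r 0.0549 ang 0.687
lug 0.09 [ 0.6684 -0.0413] r 0.0761 ang -0.269
lug 0.09 [ 0.665  -0.0313] r 0.0707 ang -0.145
lug 0.09 [ 0.6452 -0.0283] r 0.0507 ang -0.144
lug 0.09 [ 0.6496 -0.0556] r 0.0647 ang -0.565
lug 0.09 [ 0.6511 -0.0357] r 0.058 ang -0.257
lug 0.1 [ 0.664  -0.0324] r 0.07 ang -0.164
lug 0.1 [ 0.6607 -0.0226] r 0.0657 ang -0.024
lug 0.1 [ 0.6412 -0.0197] r 0.0462 ang 0.029
lug 0.1 [ 0.6456 -0.0466] r 0.0567 ang -0.468
lug 0.1 [ 0.647 -0.027] r 0.0523 ang -0.115
```

>>> {"fn": "servo_tool", "kwargs": {"rows": [[0.0007,-0.0002,0,0,0,0,-1],[0.0022,-0.0002,0,0,0,0,-1],[0.0037,-0.0002,0,0,0,0,-1],[0.0052,-0.0001,0,0,0,0,-1],[0.0067,-0.0001,0,0,0,0,-1],[0.0082,0,0,0,0,0,-1],[0.0097,0.0002,0,0,0,0,-1],[0.0112,0.0003,0,0,0,0,-1]]}}

```text
time_s: 17.97
ee_pos: [0.6028, -0.0955, 0.1253]
eef_rot: [3.132, 0.009, -0.484]
force: [2.9, -0.6, -0.7]
grip_width: 0.0236
```

```bash
cat > l2.py <<'E'
from h import *
import sys
p=cam('side')
b=p['image'][:,:,::-1]
cv2.imwrite('pics/'+sys.argv[1],cv2.resize(b[190:250,250:320],(700,600),interpolation=2))
E
python3 arc.py .015; python3 l2.py m10.png
```

```text
t 17.9667 ang 4.823 crank~ 3.097 r 0.0749 z 0.12532367546947348 Frad 0.9635006273968277 Ftan 2.803004544029298 Fz -0.6825366812943429 gw 0.023613756082236214
[[0.0006, -0.0, 0.0002, 0, 0, 0, -1], [0.0017, 0.0001, 0.0002, 0, 0, 0, -1], [0.0028, 0.0003, 0.0002, 0, 0, 0, -1], [0.0039, 0.0004, 0.0002, 0, 0, 0, -1], [0.005, 0.0006, 0.0002, 0, 0, 0, -1], [0.0061, 0.0008, 0.0002, 0, 0, 0, -1], [0.0072, 0.0011, 0.0002, 0, 0, 0, -1], [0.0083, 0.0013, 0.0002, 0, 0, 0, -1]]
```

View pics/m10.png

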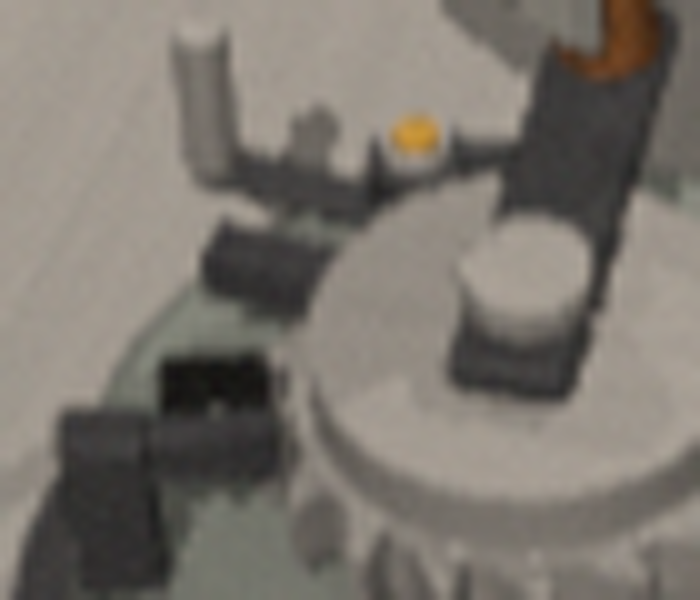

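>>> {"fn": "servo_tool", "kwargs": {"rows": [[0.0006,0,0,0,0,0,-1],[0.0017,0.0001,0,0,0,0,-1],[0.0028,0.0003,0,0,0,0,-1],[0.0039,0.0004,0,0,0,0,-1],[0.005,0.0006,0,0,0,0,-1],[0.0061,0.0008,0,0,0,0,-1],[0.0072,0.0011,0,0,0,0,-1],[0.0083,0.0013,0,0,0,0,-1]]}}

```text
time_s: 18.68
ee_pos: [0.6114, -0.094, 0.1253]
eef_rot: [3.132, 0.009, -0.484]
force: [2.0, 1.0, 0.4]
grip_width: 0.0234
```

```bash
python3 arc.py .01; python3 l2.py m11.png
```

```text
t 18.6833 ang 4.94 crank~ 3.214 r 0.075 z 0.12534143757202676 Frad -0.5493472470715387 Ftan 2.1971227575980485 Fz 0.36346435315937065 gw 0.02337959416237616
[[0.0004, 0.0, 0.0002, 0, 0, 0, -1], [0.0011, 0.0002, 0.0002, 0, 0, 0, -1], [0.0018, 0.0004, 0.0002, 0, 0, 0, -1], [0.0026, 0.0006, 0.0002, 0, 0, 0, -1], [0.0033, 0.0008, 0.0002, 0, 0, 0, -1], [0.004, 0.001, 0.0002, 0, 0, 0, -1], [0.0047, 0.0012, 0.0002, 0, 0, 0, -1], [0.0054, 0.0014, 0.0002, 0, 0, 0, -1]]
```

View pics/m11.png

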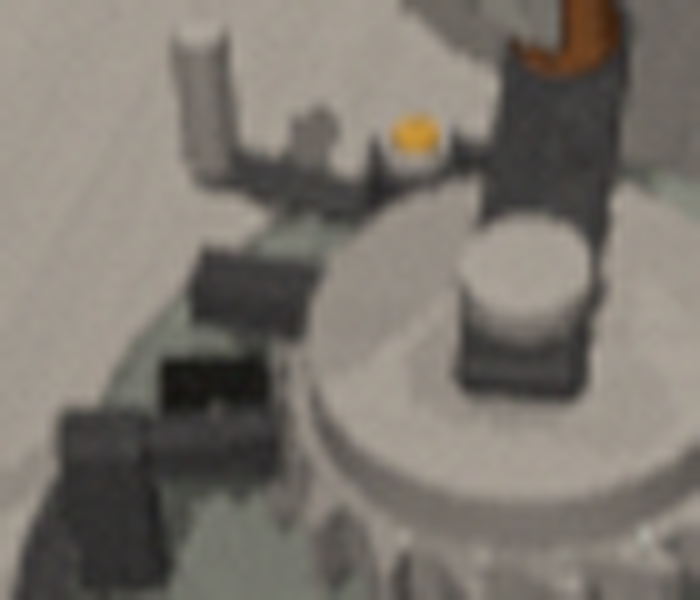

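>>> {"fn": "servo_tool", "kwargs": {"rows": [[0.0004,0,0,0,0,0,-1],[0.0011,0.0002,0,0,0,0,-1],[0.0018,0.0004,0,0,0,0,-1],[0.0026,0.0006,0,0,0,0,-1],[0.0033,0.0008,0,0,0,0,-1],[0.004,0.001,0,0,0,0,-1],[0.0047,0.0012,0,0,0,0,-1],[0.0054,0.0014,0,0,0,0,-1]]}}

```text
time_s: 19.4
ee_pos: [0.617, -0.0926, 0.1253]
eef_rot: [3.132, 0.009, -0.484]
force: [2.4, 1.3, 0.4]
grip_width: 0.0235
```

```bash
python3 arc.py .008; python3 l2.py m12.png
```

```text
t 19.4 ang 5.017 crank~ 3.291 r 0.075 z 0.1253229263389187 Frad -0.4889887261133702 Ftan 2.6809960250578704 Fz 0.4410976088877042 gw 0.02350519895924946
[[0.0003, 0.0001, 0.0002, 0, 0, 0, -1], [0.0009, 0.0003, 0.0002, 0, 0, 0, -1], [0.0014, 0.0005, 0.0002, 0, 0, 0, -1], [0.002, 0.0007, 0.0002, 0, 0, 0, -1], [0.0026, 0.0008, 0.0002, 0, 0, 0, -1], [0.0031, 0.0011, 0.0002, 0, 0, 0, -1], [0.0037, 0.0013, 0.0002, 0, 0, 0, -1], [0.0043, 0.0015, 0.0002, 0, 0, 0, -1]]
```

View pics/m12.png

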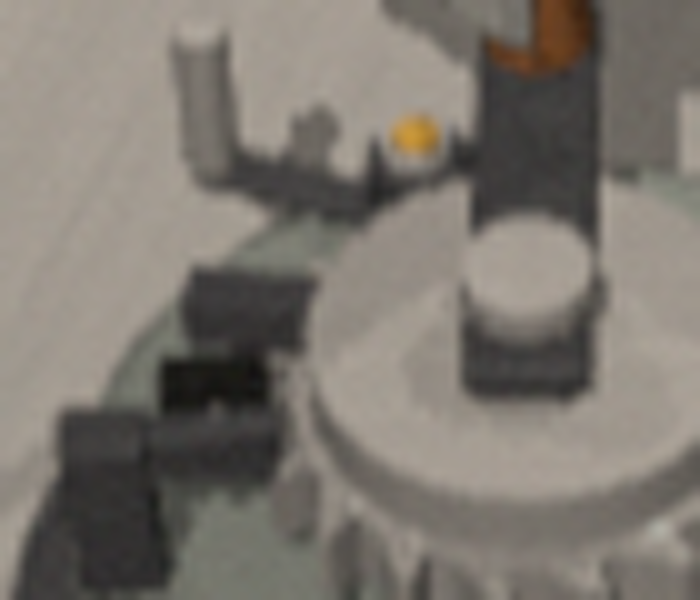

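>>> {"fn": "servo_tool", "kwargs": {"rows": [[0.0003,0.0001,0,0,0,0,-1],[0.0009,0.0003,0,0,0,0,-1],[0.0014,0.0005,0,0,0,0,-1],[0.002,0.0007,0,0,0,0,-1],[0.0026,0.0008,0,0,0,0,-1],[0.0029,0.0009,0,0,0,0,-1],[0.0029,0.0009,0,0,0,0,-1],[0.0029,0.0009,0,0,0,0,-1]]}}

```text
time_s: 20.12
ee_pos: [0.62, -0.0915, 0.1253]
eef_rot: [3.132, 0.009, -0.484]
force: [2.4, 2.4, -0.1]
grip_width: 0.0233
```

```bash
python3 arc.py .006; python3 l2.py m13.png
```

```text
t 20.1167 ang 5.059 crank~ 3.333 r 0.075 z 0.12531780178775126 Frad -1.4062535218010255 Ftan 3.046934797970742 Fz -0.06557475519624129 gw 0.02331633399049533
[[0.0002, 0.0001, 0.0002, 0, 0, 0, -1], [0.0006, 0.0002, 0.0002, 0, 0, 0, -1], [0.0011, 0.0004, 0.0002, 0, 0, 0, -1], [0.0015, 0.0005, 0.0002, 0, 0, 0, -1], [0.0019, 0.0007, 0.0002, 0, 0, 0, -1], [0.0023, 0.0009, 0.0002, 0, 0, 0, -1], [0.0027, 0.001, 0.0002, 0, 0, 0, -1], [0.0032, 0.0012, 0.0002, 0, 0, 0, -1]]
```

View pics/m13.png

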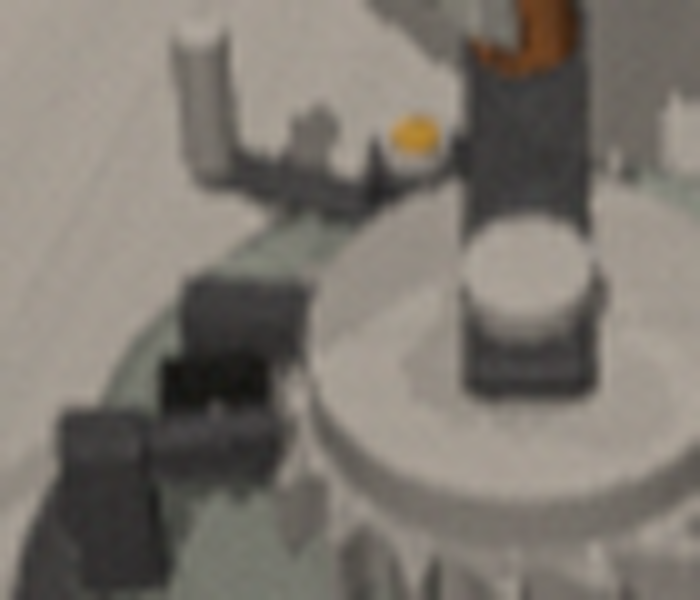

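>>> {"fn": "servo_tool", "kwargs": {"rows": [[0.0004,0.0001,0,0,0,0,-1],[0.0008,0.0003,0,0,0,0,-1],[0.0012,0.0004,0,0,0,0,-1],[0.0016,0.0006,0,0,0,0,-1],[0.002,0.0007,0,0,0,0,-1],[0.0022,0.0008,0,0,0,0,-1],[0.0022,0.0008,0,0,0,0,-1],[0.0022,0.0008,0,0,0,0,-1]]}}

```text
time_s: 20.83
ee_pos: [0.6222, -0.0907, 0.1253]
eef_rot: [3.132, 0.009, -0.484]
force: [2.1, 2.1, 0.4]
grip_width: 0.0233
```

```bash
python3 arc.py .006|head -1; python3 l2.py m14.png
```

```text
t 20.8333 ang 5.091 crank~ 3.365 r 0.075 z 0.12532354918135816 Frad -1.2303083957387237 Ftan 2.721284877411137 Fz 0.40924023943735754 gw 0.023282006435755804
```

View pics/m14.png

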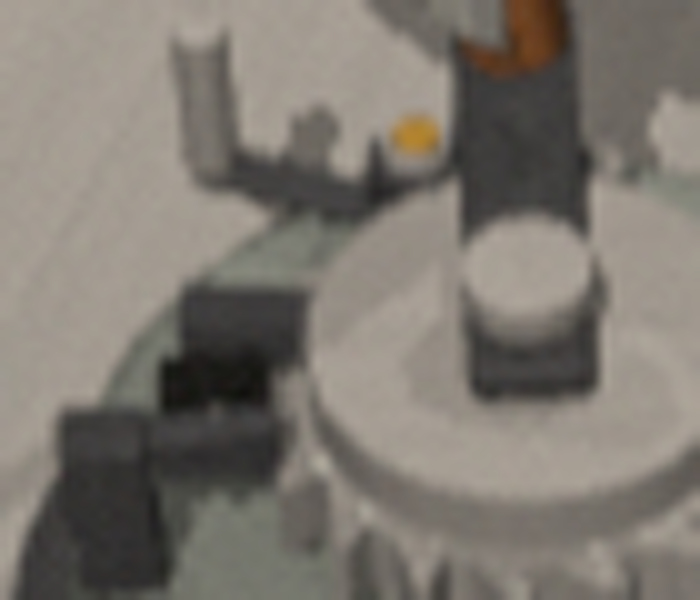

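>>> {"fn": "servo_tool", "kwargs": {"rows": [[0.0004,0.0002,0,0,0,0,-1],[0.0008,0.0003,0,0,0,0,-1],[0.0012,0.0005,0,0,0,0,-1],[0.0016,0.0006,0,0,0,0,-1],[0.002,0.0008,0,0,0,0,-1],[0.0022,0.0009,0,0,0,0,-1],[0.0022,0.0009,0,0,0,0,-1],[0.0022,0.0009,0,0,0,0,-1]]}}

```text
time_s: 21.55
ee_pos: [0.6245, -0.0898, 0.1253]
eef_rot: [3.132, 0.008, -0.484]
force: [2.3, 2.5, -0.3]
grip_width: 0.0239
```

>>> {"fn": "servo_tool", "kwargs": {"rows": [[0.0004,0.0002,0,0,0,0,-1],[0.0008,0.0003,0,0,0,0,-1],[0.0012,0.0005,0,0,0,0,-1],[0.0015,0.0006,0,0,0,0,-1],[0.0015,0.0006,0,0,0,0,-1],[0.0015,0.0006,0,0,0,0,-1],[0.0015,0.0006,0,0,0,0,-1],[0.0015,0.0006,0,0,0,0,-1]]}}

```text
time_s: 22.22
ee_pos: [0.626, -0.0891, 0.1253]
eef_rot: [3.132, 0.008, -0.484]
force: [1.9, 2.9, -0.1]
grip_width: 0.0233
```

```bash
python3 arc.py .006|head -1; python3 l2.py m15.png
```

```text
t 22.2167 ang 5.146 crank~ 3.42 r 0.075 z 0.1253272090895255 Frad -1.8465242116784537 Ftan 2.9524920453936736 Fz -0.09349638801639512 gw 0.023345004450208085
```

View pics/m15.png

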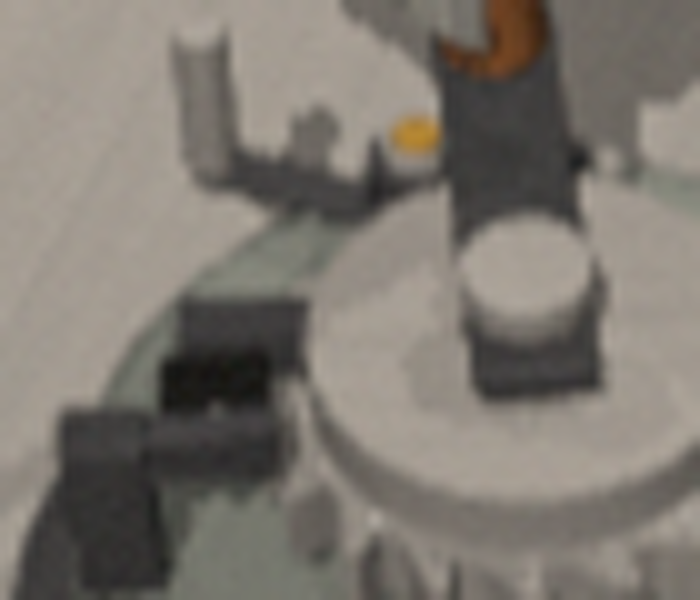

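>>> {"fn": "servo_tool", "kwargs": {"rows": [[0.0004,0.0002,0,0,0,0,-1],[0.0008,0.0004,0,0,0,0,-1],[0.0012,0.0006,0,0,0,0,-1],[0.0016,0.0007,0,0,0,0,-1],[0.0018,0.0008,0,0,0,0,-1],[0.0018,0.0008,0,0,0,0,-1],[0.0018,0.0008,0,0,0,0,-1],[0.0018,0.0008,0,0,0,0,-1]]}}

```text
time_s: 22.93
ee_pos: [0.6278, -0.0883, 0.1253]
eef_rot: [3.132, 0.008, -0.484]
force: [1.9, 2.3, -0.2]
grip_width: 0.0232
```

```bash
python3 arc.py .006|head -1
```

```text
t 22.9333 ang 5.172 crank~ 3.446 r 0.0751 z 0.12531506592465175 Frad -1.2231221627183515 Ftan 2.761355161636172 Fz -0.1876866440644505 gw 0.023232014646768634
```

>>> {"fn": "servo_tool", "kwargs": {"rows": [[0.0004,0.0002,0,0,0,0,-1],[0.0008,0.0004,0,0,0,0,-1],[0.0012,0.0006,0,0,0,0,-1],[0.0016,0.0008,0,0,0,0,-1],[0.0018,0.0009,0,0,0,0,-1],[0.0018,0.0009,0,0,0,0,-1],[0.0018,0.0009,0,0,0,0,-1],[0.0018,0.0009,0,0,0,0,-1]]}}

```text
time_s: 23.6
ee_pos: [0.6297, -0.0873, 0.1253]
eef_rot: [3.133, 0.008, -0.484]
force: [2.6, 2.9, 0.1]
grip_width: 0.0238
```

```bash
python3 arc.py .006|head -1; python3 l2.py m16.png
```

```text
t 23.6 ang 5.2 crank~ 3.474 r 0.0751 z 0.12532180638177465 Frad -1.3662695446006219 Ftan 3.712923526962604 Fz 0.08157583899807908 gw 0.023789889150438254
```

View pics/m16.png

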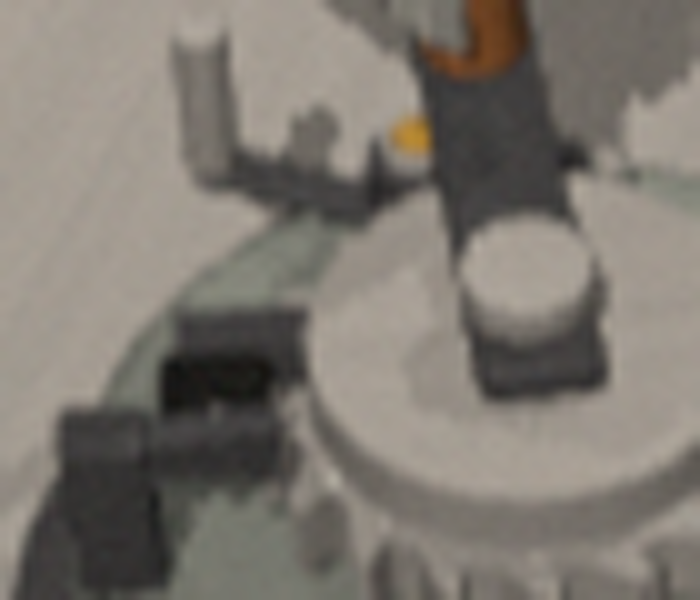

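>>> {"fn": "servo_tool", "kwargs": {"rows": [[0.0004,0.0002,0,0,0,0,-1],[0.0008,0.0004,0,0,0,0,-1],[0.0012,0.0006,0,0,0,0,-1],[0.0016,0.0008,0,0,0,0,-1],[0.0018,0.001,0,0,0,0,-1],[0.0018,0.001,0,0,0,0,-1],[0.0018,0.001,0,0,0,0,-1],[0.0018,0.001,0,0,0,0,-1]]}}

```text
time_s: 24.32
ee_pos: [0.6313, -0.0864, 0.1253]
eef_rot: [3.132, 0.009, -0.484]
force: [-2.8, 2.2, 1.0]
grip_width: 0.0235
```

```bash
python3 arc.py .006|head -1
```

```text
t 24.3167 ang 5.225 crank~ 3.499 r 0.0751 z 0.12527591897080018 Frad -3.2649394893981856 Ftan -1.3452983791254882 Fz 0.9952629617366813 gw 0.02350493798443154
```

Contact: the tangential force went from +3 N to −1.3 N, so the lug is on the rubber at about 1.3 mm. I check with a picture before letting go.

```bash
python3 l2.py m17.png; python3 arc.py .006|head -1
```

```text
t 24.3667 ang 5.225 crank~ 3.499 r 0.0751 z 0.12528933746604234 Frad -2.8424163088138874 Ftan -1.8392316100826416 Fz 0.8827206031295309 gw 0.02374509946509541
```

View pics/m17.png

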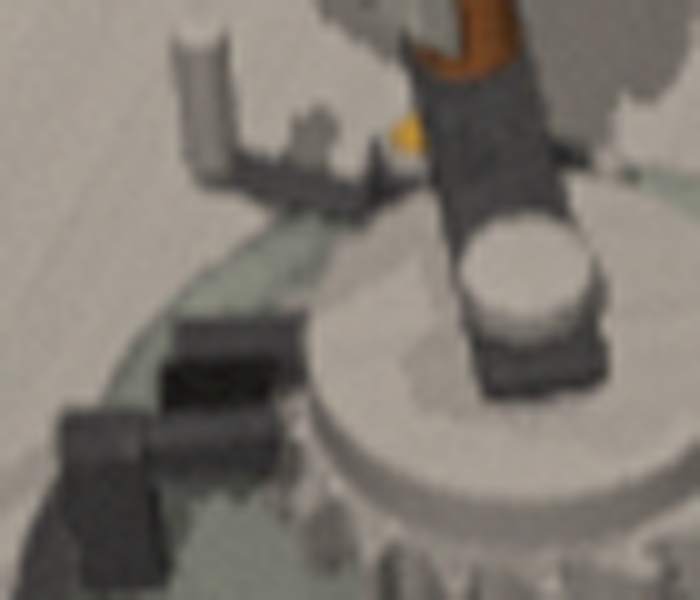

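The lug (240,340) now lies right against the black rubber block (215,380), so I let go.

>>> {"fn": "servo_tool", "kwargs": {"rows": [[0,0,0,0,0,0,-0.8],[0,0,0,0,0,0,-0.5],[0,0,0,0,0,0,-0.2],[0,0,0,0,0,0,0],[0,0,0,0,0,0,0],[0,0,0,0,0,0,0],[0,0,0,0,0,0,0],[0,0,0,0,0,0,0]]}}

```text
time_s: 25.03
ee_pos: [0.6314, -0.0865, 0.1253]
eef_rot: [3.132, 0.008, -0.484]
force: [-0.3, 0.2, -0.1]
grip_width: 0.047
```

>>> {"fn": "servo_tool", "kwargs": {"rows": [[0,0,0.01,0,0,0,0],[0,0,0.025,0,0,0,0],[0,0,0.045,0,0,0,0],[0,0,0.07,0,0,0,0],[0,0,0.095,0,0,0,0],[0,0,0.11,0,0,0,0],[0,0,0.12,0,0,0,0],[0,0,0.12,0,0,0,0]]}}

```text
time_s: 25.7
ee_pos: [0.632, -0.0865, 0.248]
eef_rot: [3.133, 0.005, -0.484]
force: [-0.2, -0.1, -0.6]
grip_width: 0.0469
```

```bash
python3 l2.py m18.png; python3 look.py m19.png; python3 arc.py .01|head -1
```

```text
25.85 [ 0.63104354 -0.08640754  0.24405757] [-0.57557199  0.19572645 -1.14379365] 0.04700323035871959
lever_pin 0.55 [ 0.68642119 -0.07163022  0.1       ]
crank_grip 0.68 [ 0.63211329 -0.08530834  0.145     ]
t 26.15 ang 5.225 crank~ 3.499 r 0.0751 z 0.24475793999297854 Frad -0.009803912286512336 Ftan 0.15199446213123327 Fz 0.1720367301989379 gw 0.04676394317605079
```

View pics/m18.png

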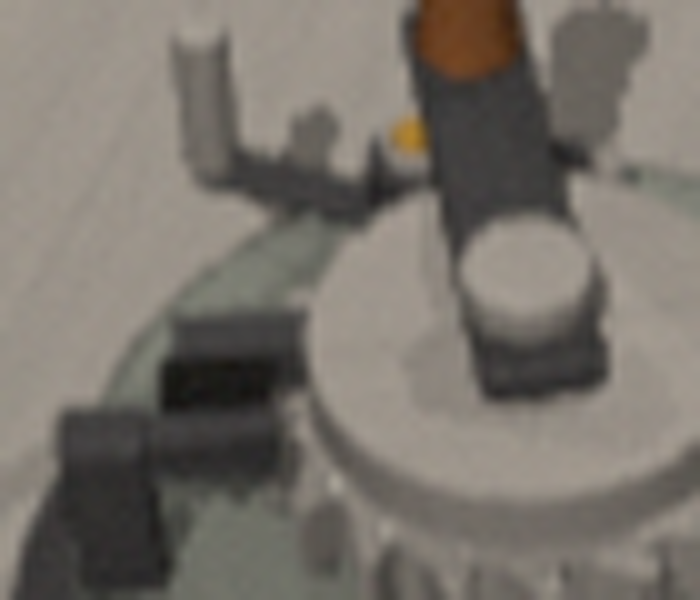

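View pics/m19.png

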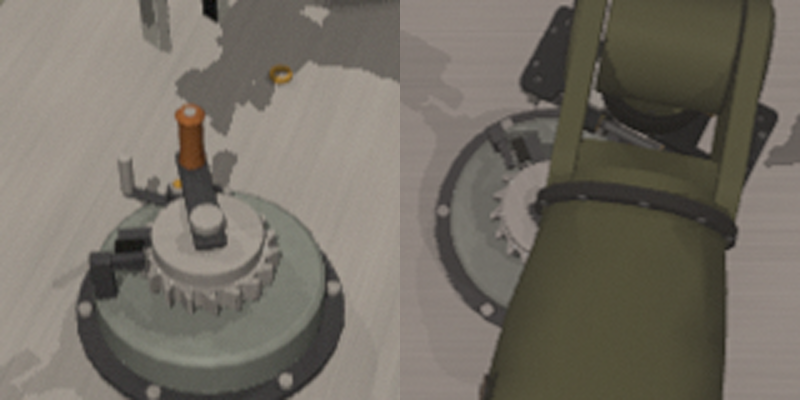

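The lug sits on the rubber, the lever is off, and the crank stayed put. The hand is clear and free of force, so I hand in.

```bash
python3 -c "
from h import *
print(hand_in())"
```

```text
the job is handed in; nothing more can be done
None
```

I carried out the whole job and handed it in at about 26 s of the 72 s allowed. No verdict was reported.

- **Lever:** I pulled it over by its pin until it met the off stop, at about 0.885 rad with a 9.6 N reaction. It still stood at off in the last picture.
- **Pawl:** I wound the crank on by about 0.09 rad. The pawl sprang clear, with its nose about 76 mm from the axis in the top view, and the hand then carried about 9 N. It stayed clear where I could see it; I did not measure the nose again at the end, when the arm partly hid it.
- **Easing back:** I kept hold and brought the crank round at no more than about 0.7 rad/s. The force at the handle fell from 9 N to about 3 N. The lug met the rubber at a crank angle of about 3.5 rad, where the force turned to about −1.5 N. That puts the rubber at roughly 1.3 mm, worked out from the forces and not read directly.
- **After letting go:** The handle stayed where I left it, the lug sat against the rubber, and the gripper was about 80 mm above the handle with no force on it.

**Checks that disagreed:**
- My first estimate of the drum centre was about 1.5 mm off. It caused about 9 N of sideways pull for a moment, and I corrected it during the move.
- The trained networks' pawl-nose reports were unreliable, so I read the pawl from the pictures instead.
- I did not measure the bystanders again. The hand passed well above them and I felt no unexpected contact.

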